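# Grease the polishing spindle's bearing

## Robot

A 6-joint arm with a two-finger parallel gripper is mounted at the origin on a cart in front of the work surface, level with it; the furniture and walls round the work are solid. World frame = base frame: x ahead of the robot, y to its left, z up, the work surface at z = 0. Lengths are in m, angles in rad, forces in N, time in s.
With the tool pointing down it reaches from about 0.35 to 0.975 m from the base axis. Payload 4.9 kg.
Tool frame: the origin (TCP) lies at the very end of the fingers, on their centre line; the grasp point (between the pads) lies 19 mm behind it; z points along the fingers, y is the line along which they close (so a half turn about z gives the same grasp; the last joint's range is limited). The gripper opens to 85 mm and grips with 20 to 120 N. Pads are 22 mm wide; open, the fingers measure 114 mm over their backs; the gripper's body (76 mm by 85 mm) begins 54 mm behind the grasp point. The pads swing forward as they close: fully open they stand 13 mm farther back than shut.
Start: joints at [-1.443, 0.053, 1.613, -0, 1.476, -0.119], TCP at [0.153, -0.606, 0.207] pointing down, gripper open.
Joint ranges: [-3.01, 3.01], [-1.01, 2.22], [0.06, 2.58], [-1.02, 4.17], [0.09, 2.62], [-3.14, 3.14]. Speed limits (rad/s): [2.57, 2.57, 3.14, 3.14, 3.14, 3.14].

## Interface

Orientations are given as a rotation vector (axis times angle).
In Python, from station import get_obs, optics, ctrl gives the robot as it stands.
- The arm moves only by the shell command python3 -m pendant 'ROWS' [FORCE]. ROWS is JSON, a list of rows, each a list of 3 entries, a list of its own where there are three numbers: the shift along the tool's x, y, z in mm, then the turn, a rotation vector about the tool's x, y, z in rad, then the opening, from 0 (shut) to 1 (fully open). A call has 1 to 12 rows; each row shifts and turns the commanded pose from where the row before left it, along the tool's axes as they then stand; what a row does not reach is not made up. A row lasts 1/12 s, in which the tool goes at most 41.7 mm and 7.16 degrees, less where a joint would pass 70% of its speed; a pose out of reach is approached as far as the arm can. A call is refused whole if a number of a shift passes 41.7 or a number of a turn 0.125, either way. A call with a gripper value outside its range is refused whole. The fingers move at their own pace and stop on an object; FORCE is the grip in N (left out, the last holds). Time passes only in rows, so rows that do not move let the fingers close. It gives the time, the measured TCP pose, the force, the opening and the grip force at its end, in the units of the state.
- get_obs(): the state, without advancing time (a new reading comes with each control period).
- optics.get_image(name): name is "scene" or "top" or "wrist"; returns the picture (384x512x3 uint8, red, green, blue); there is no depth.
- optics.camera_model(name): a dict with "fx", "fy", "cx", "cy" (pixels), "cam_to_world" (4x4, takes a point from camera to world coordinates). Camera axes: x right, y up, looking along -z (the intrinsics and any distortion apply to the point x, -y, -z); pixel columns grow to the right and rows downward; lengths in m; the calibration is good to about 2 mm. The wrist camera is an equidistant fisheye: a pixel r from the principal point sees the ray r / f radians off the axis. A picture is of the moment at which its call begins: read the wrist's pose just before it. camera_model takes no time and is no camera call; for the wrist camera it gives the pose at the moment of the call.
- ctrl.finish_job(): hands the job in; it is judged then, once.
The state is a dict: "t": time; "q": joint angles; "dq": joint speeds; "effort": joint torques, N m; "tool_pos": TCP position; "tool_rot": TCP orientation; "contact_force": force on the tool from outside, world axes, zero at the start; "wrist_torque": the same for the moment, N m; "opening": finger opening in m; "grip_force": force on a finger pad.
Only numpy, scipy, OpenCV 4.12 (cv2) and the standard library are available. Lean on these libraries where they do the work, as an engineer would, in place of code of your own. Each camera call takes 0.05 s, during which the arm holds its last target. There are 200 camera calls.

## Task

Grease the bearing of the polishing spindle: pull the black dust cap off its tilted grease nipple and leave it in the small steel dish. Then take the push-type grease gun from its wooden block, press its coupler squarely onto the nipple, in line with it, until it snaps over the ball head, and push on until the gun's spring is all the way in. Finish like that, still gripping the gun and holding it pushed in against its spring; leave everything else where it is.

Things in the scene. Friction and masses are not known exactly. Their poses are not given: they have to be found in the camera images.
- nipple: the spindle's steel grease nipple: a greasy (slippery) ball head 14 mm across on a neck 8.4 mm thick, above a hexagon 17 mm across whose top is 19 mm below the ball's centre. Origin at the ball's centre; z points outward along the nipple, 30 degrees from vertical, leaning along the shaft to the end with the tapered screw (towards -y of the spindle)
- spindle: the fixed polishing spindle: a grey pedestal 100 x 110 mm carrying a horizontal bearing housing, a barrel 52 mm in diameter and 92 mm long, its axis 70 mm above the table; shaft along y with a 72 mm pulley (to 82 mm on +y) and a tapered screw (to 108 mm on -y, roughly to the robot's right). Origin under its middle on the table. The nipple's ball is 32 mm to -y of the origin, 125 mm up
- cap: black dust cap, a round cup 23 to 24 mm across and 36 mm high, 25 g, standing loosely over the nipple on its 29 mm boss, axis along it; it lifts straight off that way (clear after 34 mm). Origin in the middle of its open lower end (at the start 24 mm below the ball's centre), z towards its closed end, which is 12 mm beyond the ball's centre. Pinch it across its sides, fingers along its axis
- dish: small round steel parts dish, 90 mm across its rim, 18 mm high, fixed; floor about 50 mm across, 3.5 mm above the table. Origin under its centre on the table
- gun: push-type grease gun, round, 168 mm long, 0.3 to 0.5 kg, upright in the block, coupler down. Origin in the coupler's mouth while the spring is out; z points up the gun. Along z: coupler 28 mm thick up to 27 mm, rod 13 mm thick to 38, barrel 38 mm thick from 38 to 118, then a black grip 28 mm thick from 118 to 168 mm. Fingertips set just above 118 mm bear on the barrel's shoulder when pushing
- holder: wooden block 70 x 110 mm, 45 mm high, fixed; the gun hangs in a 32 mm hole, 20 mm to -y of its middle, its barrel resting on the block's top and its coupler 38 mm deep in the hole: it lifts straight up. A spare nozzle, 26 mm high, stands 32 mm to +y. Origin under the middle, on the table
- coupler (a joint): how far the coupler is pushed into the gun against its spring, in m: 0 spring out, 0.012 spring all the way in (a hard stop). It begins to give at about 12 N and takes about 20 N at the end; without a push it springs out
- coupler_seat (a point): point on the coupler's axis, 13 mm inside its mouth, where the ball's centre sits once the coupler has snapped on. z points from the mouth up the gun. The mouth is a funnel 25 mm wide that leads to a 17 mm bore; four sprung jaws 7 mm inside give way at about 6 to 11 N (less than the gun's spring) and close under the ball
- loupe: black eyepiece loupe, 38 mm across: leave alone
- eraser: eraser in a blue sleeve, 44 mm: leave alone
- wood_block_2: small wooden block, 28 x 36 x 30 mm: leave alone
Mind the look-alikes: they are no part of the job. There is more than one size of the gun; the one meant has the size given above.

How it is judged:
On the way, in this order (a step that is already met when the one before it is completed fails the run):
1. the dust cap lies in the dish, let go (horizontal distance between cap and dish below 0.045 m and height (world z) of cap below 0.04 m and linear speed of cap below 0.03 m/s and contact force between the fingers and cap below 0.05 N), for 0.2 s.
2. the coupler has snapped over the nipple's ball head, squarely (distance between coupler_seat and nipple below 0.003 m and angle between the z axis of coupler_seat and the z axis of nipple, either way round below 0.14 rad), for 0.2 s.
At the end, for the whole second after the job is handed in: The dust cap lies still in the dish (within 45 mm of its centre, not higher than 40 mm); the coupler is snapped onto the nipple (ball within 3 mm of its seat, axes within 8 degrees); the gun is gripped, still, and held pushed in by at least 9 of its 12 mm against the spring (all of step 2 and value of joint coupler above 0.009 m and contact force between gun and nipple above 6 N and contact force between the fingers and gun above 3 N and linear speed of gun below 0.02 m/s and horizontal distance between cap and dish below 0.045 m and height (world z) of cap below 0.04 m and linear speed of cap below 0.03 m/s); the arm keeps its last pose, push and grip.
It fails at once if a bystander (loupe, eraser, wooden block) is moved by more than 30 mm (distance of any of loupe, eraser, wood_block_2 from where it was at the start of the episode above 0.03 m).
It also fails if it takes over 64 s, if anything falls off the work surface, if the arm or the gripper's body presses on something with over 40 N, if the wrist force passes 120 N, or if a joint passes its speed limit or range.

## Working session

There is one attempt and no reset: what is moved stays moved. The work goes in short steps, Python scripts to look and compute and a shell command to move; the robot and the scene stay as the last step left them, time stands still between calls to the robot, and variables do not carry over. Pictures are saved under pics/ and viewed, at most 10 in all, crops included, and the job is handed in when it is done.

```bash
ls; mkdir -p pics; python3 - <<'E'
from station import get_obs, optics
import cv2, numpy as np
o=get_obs(); print(o)
ims=[]
for n in ["scene","top"]:
    im=optics.get_image(n); cv2.imwrite(f"pics/{n}0.png",im[:,:,::-1]); m=optics.camera_model(n); print(n,{k:(np.round(v,4).tolist() if not isinstance(v,str) else v) for k,v in m.items()})
E
```

```text
pics
{'t': 0.0, 'q': array([-1.44296674e+00,  5.33783677e-02,  1.61430065e+00,  3.59299456e-06,
        1.47598473e+00, -1.18978260e-01]), 'dq': array([-1.07786842e-03,  3.93476019e-04,  7.68945151e-05, -5.10212011e-04,
       -5.50018454e-04, -3.80704498e-04]), 'effort': array([ 3.49171478e-04, -3.93669283e+01, -3.70179391e+01, -9.88641233e-06,
        6.91876077e-03, -9.69412497e-07]), 'tool_pos': array([ 0.15262189, -0.6053851 ,  0.20524576]), 'tool_rot': array([-3.11564681e+00, -3.86446158e-01,  8.77412900e-06]), 'contact_force': array([-0.30972824, -0.08557054,  0.02436373]), 'wrist_torque': array([ 0.00354376,  0.02200072, -0.01107837]), 'grip_force': 0.0, 'opening': 0.0856540292591805}
scene {'fx': 392.8718, 'fy': 392.8718, 'cx': 256.3687, 'cy': 188.8904, 'cam_to_world': [[0.6973, 0.4691, -0.542, 0.1493], [-0.7168, 0.4505, -0.5322, -0.5116], [-0.0055, 0.7596, 0.6504, 0.6775], [0.0, 0.0, 0.0, 1.0]]}
top {'fx': 355.7702, 'fy': 355.7702, 'cx': 261.27, 'cy': 194.3214, 'cam_to_world': [[0.0186, 0.9978, -0.0633, 0.5464], [-0.9996, 0.0199, 0.0199, -0.0164], [0.0211, 0.0629, 0.9978, 0.9565], [0.0, 0.0, 0.0, 1.0]]}
```

View pics/scene0.png

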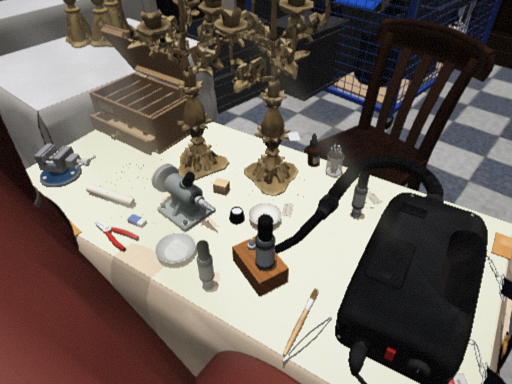

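View pics/top0.png

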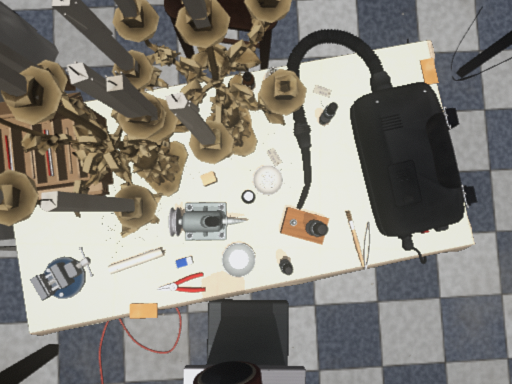

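The scene view shows the spindle at about (183,195) with its black cap at (188,178). There are two dishes, a grey one at (176,248) and a white one at (265,215). The gun is in its block at (265,243), and a loose look-alike stands at (205,265). In the top view the spindle is at (206,221), the dishes at (238,260) and (267,179), and the gun at (316,228).

```bash
cat > h.py <<'E'
import numpy as np, cv2
from station import get_obs, optics
from scipy.spatial.transform import Rotation as R
def ray(m,u,v):
    T=np.array(m["cam_to_world"]); d=np.array([(u-m["cx"])/m["fx"],-(v-m["cy"])/m["fy"],-1.]); d=T[:3,:3]@d
    return T[:3,3],d/np.linalg.norm(d)
def onz(n,u,v,z):
    c,d=ray(optics.camera_model(n),u,v); return c+d*(z-c[2])/d[2]
def proj(n,p):
    m=optics.camera_model(n); T=np.array(m["cam_to_world"]); c=T[:3,:3].T@(np.array(p)-T[:3,3])
    return np.array([m["cx"]+m["fx"]*c[0]/-c[2], m["cy"]+m["fy"]*-c[1]/-c[2]])
def tri(a,b):
    (c1,d1),(c2,d2)=[ray(optics.camera_model(n),u,v) for n,u,v in (a,b)]
    s=np.linalg.lstsq(np.c_[d1,-d2],c2-c1,rcond=None)[0]; p,q=c1+s[0]*d1,c2+s[1]*d2
    return (p+q)/2,np.linalg.norm(p-q)
E
python3 - <<'E'
import cv2
t=cv2.imread('pics/top0.png')[160:290,160:345]; s=cv2.imread('pics/scene0.png')[155:300,140:300]
cv2.imwrite('pics/tc.png',cv2.resize(t,None,fx=4,fy=4,interpolation=cv2.INTER_CUBIC))
cv2.imwrite('pics/sc.png',cv2.resize(s,None,fx=4,fy=4,interpolation=cv2.INTER_CUBIC))
E
```

```text
(no output)
```

View pics/tc.png

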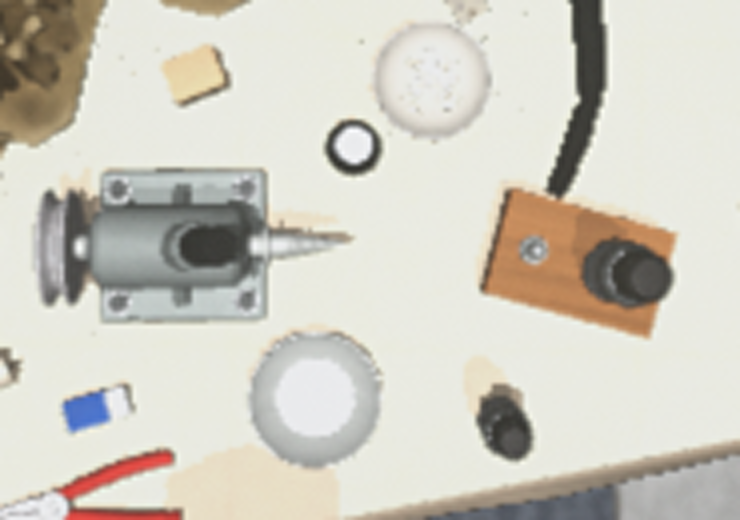

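View pics/sc.png

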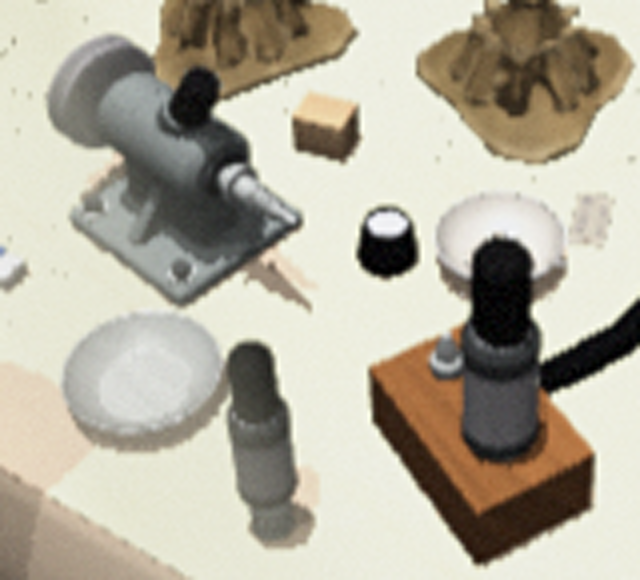

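The grey steel dish is about 130 px across in the zoomed top view at (315,399), against 115 px for the white one. The cap's closed end is near (217,247) in that crop. The block's corners are (512,187), (677,235), (650,338) and (482,291), and the gun's top disc is at (647,276). In the zoomed scene view the cap's end is near (200,83) and the gun's top near (503,257).

```bash
python3 - <<'E'
from h import *
np.set_printoptions(precision=4,suppress=True)
T=lambda x,y:(160+(x-1.5)/4,160+(y-1.5)/4); S=lambda x,y:(140+(x-1.5)/4,155+(y-1.5)/4)
def segs(pts,z):
    P=np.array([onz('top',*T(*p),z) for p in pts]); print(P[:,:2].round(4).tolist(),'edges',np.linalg.norm(P-np.roll(P,-1,0),axis=1),'c',P.mean(0)); return P
sp=segs([(102,170),(266,170),(268,320),(102,322)],.012)
ho=segs([(512,187),(677,235),(650,338),(482,291)],.045)
e=sp[0]-sp[1]+sp[3]-sp[2]; yaw=np.arctan2(-e[0],e[1]); print('spindle yaw',yaw)
print('bolts',[ (np.arctan2(-(a-b)[0],(a-b)[1])) for a,b in [(onz('top',*T(118,189),.012),onz('top',*T(247,187),.012)),(onz('top',*T(117,302),.012),onz('top',*T(247,300),.012))]])
tip=onz('top',*T(351,238),.07); print('screw tip',tip)
Rz=lambda a:R.from_euler('z',a).as_matrix()
c=sp.mean(0)
ax=Rz(yaw)@[0,-.5,np.cos(np.pi/6)]
ball=np.r_[c[:2],0]+Rz(yaw)@[0,-.032,.125]
print('ball',ball,'axis',ax,'tip pred',np.r_[c[:2],0]+Rz(yaw)@[0,-.108,.07])
for n,inv in (('top',lambda p:((p[0]-160)*4+1.5,(p[1]-160)*4+1.5)),('scene',lambda p:((p[0]-140)*4+1.5,(p[1]-155)*4+1.5))):
    print(n,'capend',inv(proj(n,ball+.012*ax)),'capbase',inv(proj(n,ball-.024*ax)))
print('cap end tri',tri(('top',*T(217,247)),('scene',*S(200,83))), 'pred',ball+.012*ax)
e=ho[0]-ho[1]+ho[3]-ho[2]; hy=np.arctan2(-e[0],e[1]); h=ho.mean(0); print('holder yaw',hy)
g=h+Rz(hy)@[0,-.02,0]; print('gun pred',g,'tri top',tri(('top',*T(647,276)),('scene',*S(503,256))), 'onz',onz('top',*T(647,276),.175))
print('gun2 tri top',tri(('top',*T(512,436)),('scene',*S(249,357))))
print('dish',[onz('top',*T(x,y),.018) for x,y in ((315,399),(250,399),(380,399),(315,332),(315,466))])
print('dish floor',onz('top',*T(315,398),.0035))
print('camwrist',optics.camera_model('wrist'))
E
```

```text
[[0.5816, 0.1658], [0.5837, 0.0576], [0.4849, 0.0538], [0.4817, 0.1626]] edges [0.1082 0.0989 0.1088 0.0999] c [0.533 0.11  0.012]
[[0.5745, -0.1028], [0.5458, -0.2092], [0.4798, -0.1924], [0.5078, -0.0845]] edges [0.1103 0.0681 0.1114 0.0692] c [ 0.527  -0.1472  0.045 ]
spindle yaw 0.024368252655499537
bolts [np.float64(0.03474376275305875), np.float64(0.03288292510289855)]
screw tip [ 0.5402 -0.0007  0.07  ]
ball [0.5338 0.078  0.125 ] axis [ 0.0122 -0.4999  0.866 ] tip pred [0.5356 0.002  0.07  ]
top capend (np.float64(222.08702004175143), np.float64(247.37204000958468)) capbase (np.float64(197.4522532487441), np.float64(246.86333833750666))
scene capend (np.float64(201.59103901066146), np.float64(80.17835983968973)) capbase (np.float64(187.58600458192768), np.float64(109.56604677193286))
cap end tri (array([0.5343, 0.0751, 0.1314]), np.float64(0.0006736662200367076)) pred [0.5339 0.072  0.1354]
holder yaw -0.25872136776322846
gun pred [ 0.5219 -0.1666  0.045 ] tri top (array([ 0.5232, -0.1665,  0.1704]), np.float64(0.0006960288808911469)) onz [ 0.5231 -0.1654  0.175 ]
gun2 tri top (array([ 0.4273, -0.0967,  0.1251]), np.float64(0.0016184325238285074))
dish [array([0.4346, 0.0215, 0.018 ]), array([0.4339, 0.0638, 0.018 ]), array([ 0.4353, -0.0209,  0.018 ]), array([0.478 , 0.0225, 0.018 ]), array([0.3914, 0.0205, 0.018 ])]
dish floor [0.4335 0.0221 0.0035]
camwrist {'fx': 297.3186396354542, 'fy': 297.3186396354542, 'cx': 257.0290208877639, 'cy': 192.14234917838135, 'cam_to_world': array([[ 0.2442,  0.9348,  0.2579,  0.2176],
       [-0.9697,  0.2361,  0.0626, -0.5899],
       [-0.0023, -0.2654,  0.9641,  0.3733],
       [ 0.    ,  0.    ,  0.    ,  1.    ]])}
```

```bash
python3 -m pendant '[[[26,-24.8,-2.5],[0,0,0],1],[[26,-24.8,-2.5],[0,0,0],1],[[26,-24.8,-2.5],[0,0,0],1],[[26,-24.8,-2.5],[0,0,0],1],[[26,-24.8,-2.5],[0,0,0],1],[[26,-24.8,-2.5],[0,0,0],1],[[26,-24.8,-2.5],[0,0,0],1],[[26,-24.8,-2.5],[0,0,0],1],[[26,-24.8,-2.5],[0,0,0],1],[[26,-24.8,-2.5],[0,0,0],1]]'
python3 -m pendant '[[[26,-24.8,-2.5],[0,0,0],1],[[26,-24.8,-2.5],[0,0,0],1],[[26,-24.8,-2.5],[0,0,0],1],[[26,-24.8,-2.5],[0,0,0],1],[[26,-24.8,-2.5],[0,0,0],1],[[26,-24.8,-2.5],[0,0,0],1],[[26,-24.8,-2.5],[0,0,0],1],[[26,-24.8,-2.5],[0,0,0],1],[[26,-24.8,-2.5],[0,0,0],1],[[26,-24.8,-2.5],[0,0,0],1],[[0,0,0],[0,0,0.107],1],[[0,0,0],[0,0,0.107],1]]'
cat >> h.py <<'E'
np.set_printoptions(precision=4,suppress=True)
def pose():
    o=get_obs(); return np.array(o["tool_pos"]),R.from_rotvec(o["tool_rot"]).as_matrix()
def goal(p,x,z):   # desired TCP, tool x hint, tool z -> delta in tool axes
    z=np.array(z)/np.linalg.norm(z); x=np.array(x)-z*np.dot(x,z); x/=np.linalg.norm(x); G=np.c_[x,np.cross(z,x),z]
    p0,R0=pose(); print('shift mm now',(R0.T@(p-p0))*1e3,'in goal axes',(G.T@(p-p0))*1e3,'turn',R.from_matrix(R0.T@G).as_rotvec())
E
python3 - <<'E'
from h import *
a=.033; ax=np.array([.5*np.sin(a),-.5*np.cos(a),.866]); ball=np.array([.5340,.0775,.125])
goal(ball+.15*ax,[np.cos(a),np.sin(a),0],-ax); print(get_obs()['q'],pose())
E
```

```text
t: 0.93
tool_pos: [0.3446, -0.3002, 0.2312]
tool_rot: [-3.117, -0.386, 0.0]
contact_force: [1.4, -0.3, 0.7]
opening: 0.0855
grip_force: 0.0
t: 1.93
tool_pos: [0.5361, 0.0039, 0.2558]
tool_rot: [-3.141, -0.049, 0.002]
contact_force: [0.4, -0.8, -0.6]
opening: 0.0854
grip_force: 0.0
shift mm now [0.3227 1.383  0.9063] in goal axes [0.3191 1.6515 0.0939] turn [ 0.5234  0.0009 -0.002 ]
[-0.1316 -0.1847  1.7577  0.      1.57    1.4079] (array([0.5361, 0.0039, 0.2558]), array([[ 0.9995,  0.0313, -0.0014],
       [ 0.0313, -0.9995,  0.0002],
       [-0.0014, -0.0002, -1.    ]]))
```

```bash
python3 -m pendant '[[[0,0,0],[0.105,0,0],1],[[0,0,0],[0.105,0,0],1],[[0,0,0],[0.105,0,0],1],[[0,0,0],[0.105,0,0],1],[[0,0,0],[0.104,0,0],1],[[0,0,0],[0,0,0],1],[[0,0,0],[0,0,0],1]]'
python3 - <<'E'
from h import *
a=.033; ax=np.array([.5*np.sin(a),-.5*np.cos(a),.866]); ball=np.array([.5340,.0775,.125])
goal(ball+.15*ax,[np.cos(a),np.sin(a),0],-ax); print(get_obs()['q'])
m=optics.camera_model('wrist'); np.savez('w1.npz',**m)
w=optics.get_image('wrist'); cv2.imwrite('pics/w1.png',w[:,:,::-1])
s=optics.get_image('scene'); cv2.imwrite('pics/s1.png',s[:,:,::-1])
cv2.imwrite('pics/ws1.png',np.vstack([cv2.resize(w,(400,300)),cv2.resize(s,(400,300))])[:,:,::-1])
E
```

```text
t: 2.52
tool_pos: [0.5353, 0.001, 0.255]
tool_rot: [-2.618, -0.039, 0.014]
contact_force: [-0.6, 0.0, 0.5]
opening: 0.0853
grip_force: 0.0
shift mm now [ 1.2344 -1.23    0.7972] in goal axes [ 1.2377 -1.2257  0.7986] turn [-0.0001  0.0013 -0.0035]
[-0.405  -0.1032  1.7532  0.4748  1.7154  1.1519]
```

View pics/ws1.png

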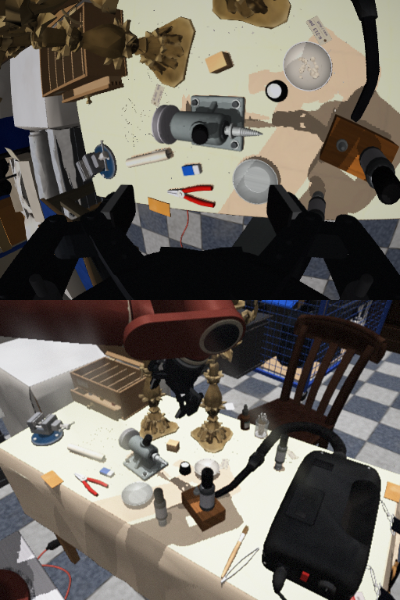

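The wrist view (scaled 0.78) shows the tilted cap at about (200,132), seen nearly end-on, with clear space around it. In the scene view the gripper hangs tilted above the spindle, clear of the candelabra.

```bash
cat >> h.py <<'E'
def wproj(m,p):
    T=np.array(m["cam_to_world"]); c=T[:3,:3].T@(np.array(p)-T[:3,3]); c=c*[1,-1,-1]
    r=np.hypot(c[0],c[1]); th=np.arctan2(r,c[2]); return np.array([m["cx"]+m["fx"]*th*c[0]/r,m["cy"]+m["fy"]*th*c[1]/r])
def ring(c,ax,rad,n=24):
    ax=ax/np.linalg.norm(ax); u=np.cross(ax,[1,0,0]); u/=np.linalg.norm(u); v=np.cross(ax,u); t=np.linspace(0,2*np.pi,n,endpoint=False)
    return c+rad*(np.outer(np.cos(t),u)+np.outer(np.sin(t),v))
E
python3 - <<'E'
from h import *
m=dict(np.load('w1.npz')); w=cv2.imread('pics/w1.png')
g=w.max(2); sub=(g<45).astype(np.uint8); sub[:135]=0; sub[205:]=0; sub[:,:225]=0; sub[:,290:]=0
n,l,st,ce=cv2.connectedComponentsWithStats(sub); i=l[169,256]; print('blob',st[i],ce[i]); 
a=.033; ax=np.array([.5*np.sin(a),-.5*np.cos(a),.866]); ball=np.array([.5340,.0775,.125])
P=np.vstack([ring(ball+.012*ax,ax,.0115),ring(ball-.024*ax,ax,.012)])
q=np.array([wproj(m,p) for p in P]); print('pred bbox',q.min(0),q.max(0)-q.min(0)); 
hull=cv2.convexHull(q.astype(np.float32)); M=cv2.moments(hull); print('pred cen',M['m10']/M['m00'],M['m01']/M['m00'],M['m00'])
for k in range(3):
    d=np.eye(3)[k]*.002; print('px per 2mm',k,wproj(m,ball+d)-wproj(m,ball))
T=[(152+12,128),]
cv2.imwrite('pics/w1c.png',cv2.resize(w[110:240,170:350],None,fx=4,fy=4,interpolation=cv2.INTER_CUBIC))
E
```

```text
blob [246 155  22  30 490] [256.4653 170.451 ]
pred bbox [244.914  158.2203] [21.7827 27.0991]
pred cen 255.87072610070285 171.8980387381415 475.11653546930756
px per 2mm 0 [ 0.0447 -1.7838]
px per 2mm 1 [-1.5731 -0.2381]
px per 2mm 2 [-0.9259  0.3251]
```

View pics/w1c.png

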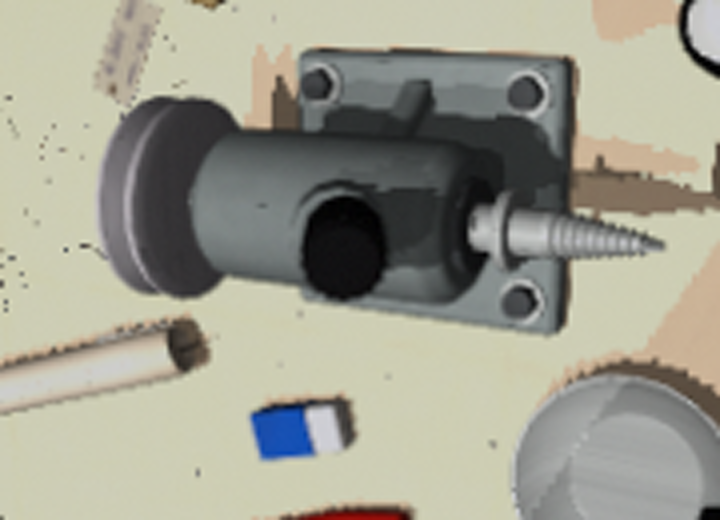

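The zoomed wrist crop shows the cap's end disc centred near (343,248), which fits the prediction to about 1 mm, and the fingers' path is clear. I'll go down on it, half open.

```bash
python3 -m pendant '[[[1.7,-0.8,20],[0,0,0],0.55],[[0,0,30],[0,0,0],0.55],[[0,0,30],[0,0,0],0.55],[[0,0,30],[0,0,0],0.55],[[0,0,25],[0,0,0],0.55],[[0,0,14],[0,0,0],0.55],[[0,0,14],[0,0,0],0.55],[[0,0,0],[0,0,0],0.55],[[0,0,0],[0,0,0],0.55]]' 30
python3 - <<'E'
from h import *
a=.033; ax=np.array([.5*np.sin(a),-.5*np.cos(a),.866]); ball=np.array([.5345,.077,.125])
goal(ball-.013*ax,[np.cos(a),np.sin(a),0],-ax)
E
```

```text
t: 3.37
tool_pos: [0.5344, 0.0854, 0.1161]
tool_rot: [-2.618, -0.046, 0.012]
contact_force: [-0.2, -0.5, 0.3]
opening: 0.0469
grip_force: 0.0
shift mm now [-0.2     2.7996  1.0579] in goal axes [-0.1955  2.8003  1.057 ] turn [0.0002 0.0012 0.0021]
```

```bash
python3 -m pendant '[[[0,2.7,1],[0,0,0],0.55],[[0,0,0],[0,0,0],0.55],[[0,0,0],[0,0,0],0.2],[[0,0,0],[0,0,0],0.1],[[0,0,0],[0,0,0],0.1],[[0,0,0],[0,0,0],0.1],[[0,0,0],[0,0,0],0.1],[[0,0,0],[0,0,0],0.1]]' 30
python3 - <<'E'
from h import *
a=.033; ax=np.array([.5*np.sin(a),-.5*np.cos(a),.866]); ball=np.array([.5345,.077,.125])
goal(ball-.013*ax,[np.cos(a),np.sin(a),0],-ax)
E
```

```text
t: 4.03
tool_pos: [0.5348, 0.0823, 0.1136]
tool_rot: [-2.617, -0.043, 0.011]
contact_force: [-0.6, 0.3, -0.2]
opening: 0.0086
grip_force: 0.0
shift mm now [-0.506  -1.1359  0.4734] in goal axes [-0.5056 -1.1362  0.473 ] turn [-0.0004 -0.0002 -0.0003]
```

```bash
python3 - <<'E'
from h import *
m=optics.camera_model('wrist'); w=optics.get_image('wrist'); cv2.imwrite('pics/w2.png',w[:,:,::-1]); s=optics.get_image('scene'); cv2.imwrite('pics/s2.png',s[:,:,::-1])
print(wproj(m,pose()[0]),wproj(m,[.5345,.077,.125]),proj('scene',pose()[0]))
c=cv2.resize(w[110:270,150:360],(630,480),interpolation=cv2.INTER_CUBIC);d=cv2.resize(s[140:240,130:240],(120*1+10,118))
cv2.imwrite('pics/ws2.png',np.hstack([cv2.resize(w[110:300,150:360],(400,362)),cv2.resize(s[130:230,130:240],(398,362),interpolation=cv2.INTER_CUBIC)])[:,:,::-1])
E
```

```text
[256.699  224.8986] [254.7348 233.8656] [188.5791 180.0494]
```

View pics/ws2.png

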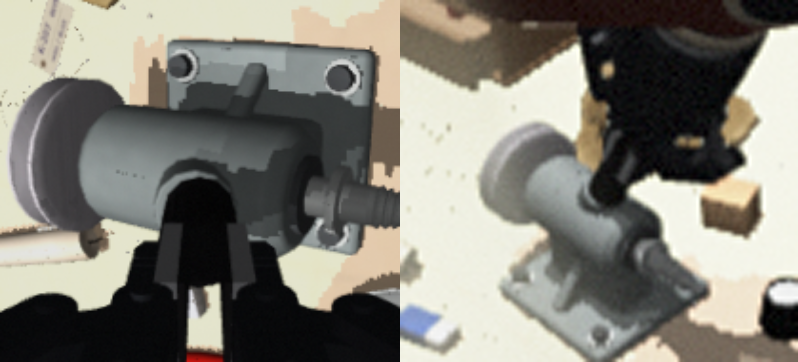

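The wrist crop shows the dark cap standing on its boss at about (200,200), with the pads at (180,250) and (232,250). The opening reads 8.6 mm with no grip force, so I need to check where the pads really are relative to the cap.

```bash
python3 - <<'E'
from h import *
m=optics.camera_model('wrist'); p,Q=pose(); C=lambda P:np.round((wproj(m,P)-[150,110])*1.905,0)
a=.033; ax=np.array([.5*np.sin(a),-.5*np.cos(a),.866]); ball=np.array([.5345,.077,.125])
for dx in (11,0,-11):
  for dz in (0,-19,-38): print('tool',dx,dz,[C(p+Q@(np.array([dx,dy,dz])/1e3)).tolist() for dy in (-12,-4,4,12)])
print('capend',np.array([C(x) for x in ring(ball+.012*ax,ax,.0115,4)]).tolist(),'base',np.array([C(x) for x in ring(ball-.024*ax,ax,.012,4)]).tolist())
print('cam in tool',Q.T@(m['cam_to_world'][:3,3]-p), get_obs()['opening'],get_obs()['grip_force'])
w=cv2.imread('pics/w2.png'); c=cv2.resize(w[195:300,205:310],None,fx=5.5,fy=5.5,interpolation=cv2.INTER_CUBIC)
cv2.imwrite('pics/w2c.png',np.uint8(255*(c/255.)**.5))
E
```

```text
tool 11 0 [[165.0, 186.0], [191.0, 186.0], [216.0, 186.0], [242.0, 186.0]]
tool 11 -19 [[161.0, 207.0], [189.0, 208.0], [217.0, 208.0], [246.0, 207.0]]
tool 11 -38 [[155.0, 234.0], [187.0, 234.0], [219.0, 234.0], [251.0, 234.0]]
tool 0 0 [[166.0, 219.0], [191.0, 219.0], [216.0, 219.0], [241.0, 219.0]]
tool 0 -19 [[162.0, 243.0], [189.0, 243.0], [217.0, 243.0], [245.0, 243.0]]
tool 0 -38 [[156.0, 273.0], [188.0, 273.0], [219.0, 273.0], [250.0, 273.0]]
tool -11 0 [[167.0, 250.0], [191.0, 250.0], [216.0, 250.0], [240.0, 250.0]]
tool -11 -19 [[163.0, 277.0], [190.0, 277.0], [217.0, 277.0], [244.0, 277.0]]
tool -11 -38 [[158.0, 310.0], [188.0, 310.0], [218.0, 310.0], [248.0, 310.0]]
capend [[158.0, 252.0], [198.0, 289.0], [240.0, 254.0], [200.0, 215.0]] base [[165.0, 207.0], [199.0, 240.0], [236.0, 209.0], [201.0, 174.0]]
cam in tool [ 0.067   0.0003 -0.1681] 0.008404332126278051 0.0
```

View pics/w2c.png

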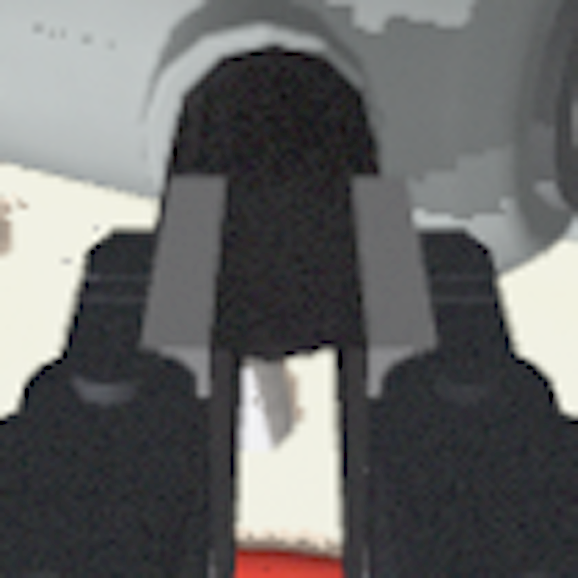

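The pads overlap the cap's outline with a gap of about 13 mm and no contact. Their ends, near (200,175) and (380,175), project to about 28 mm behind the reported TCP, so they sit just above the cap's closed end. I'll open, advance 16 mm and close while watching the force.

```bash
python3 -m pendant '[[[0,0,0],[0,0,0],0.55],[[0,0,0],[0,0,0],0.55],[[0,0,0],[0,0,0],0.55],[[0,0,0],[0,0,0],0.55],[[0,0,8],[0,0,0],0.55],[[0,0,8],[0,0,0],0.55],[[0,0,0],[0,0,0],0.55]]' 30; python3 -m pendant '[[[0,0,0],[0,0,0],0.1],[[0,0,0],[0,0,0],0.1],[[0,0,0],[0,0,0],0.1],[[0,0,0],[0,0,0],0.1],[[0,0,0],[0,0,0],0.1],[[0,0,0],[0,0,0],0.1],[[0,0,0],[0,0,0],0.1]]'
```

```text
t: 4.72
tool_pos: [0.533, 0.0913, 0.0975]
tool_rot: [-2.616, -0.043, 0.016]
contact_force: [-0.1, 0.3, -0.1]
opening: 0.0469
grip_force: 0.0
t: 5.3
tool_pos: [0.5346, 0.0909, 0.1001]
tool_rot: [-2.616, -0.043, 0.011]
contact_force: [0.2, 3.8, 2.4]
opening: 0.0259
grip_force: 29.6
```

```bash
python3 -m pendant '[[[0,0,-8],[0,0,0],0.1],[[0,0,-10],[0,0,0],0.1],[[0,0,-10],[0,0,0],0.1],[[0,0,-15],[0,0,0],0.1],[[0,0,-20],[0,0,0],0.1],[[0,0,-20],[0,0,0],0.1],[[0,0,-20],[0,0,0],0.1],[[0,0,0],[0,0,0],0.1],[[0,0,0],[0,0,0],0.1]]'
python3 - <<'E'
from h import *
m=optics.camera_model('wrist'); w=optics.get_image('wrist'); cv2.imwrite('pics/w3.png',w[:,:,::-1]); np.savez('w3.npz',**m)
s=optics.get_image('scene'); cv2.imwrite('pics/s3.png',s[:,:,::-1]);t=optics.get_image('top'); cv2.imwrite('pics/t3.png',t[:,:,::-1])
a=.033; ax=np.array([.5*np.sin(a),-.5*np.cos(a),.866]); ball=np.array([.5345,.077,.125])
print(wproj(m,ball),proj('scene',ball),proj('top',ball),'dish',wproj(m,[.434,.0215,.0035]))
p,Q=pose(); print(p,'held cap end?',wproj(m,p-Q[:,2]*.03),proj('scene',p))
f=lambda i,x,y,n,k:cv2.resize(i[y:y+n,x:x+n],(k,k),interpolation=cv2.INTER_CUBIC)
cv2.imwrite('pics/m3.png',np.hstack([f(w,165,110,180,540),np.vstack([f(s,150,130,80,255),f(w,int(wproj(m,ball)[0])-22,int(wproj(m,ball)[1])-22,44,255)]).repeat(1,0)[:540] if 0 else np.vstack([f(s,150,130,80,260),f(w,int(wproj(m,ball)[0])-22,int(wproj(m,ball)[1])-22,44,260),np.zeros((20,260,3),np.uint8)])])[:,:,::-1])
E
```

```text
t: 6.05
tool_pos: [0.5373, 0.0376, 0.1902]
tool_rot: [-2.619, -0.042, 0.007]
contact_force: [0.3, -0.2, -0.9]
opening: 0.0256
grip_force: 29.6
[254.8374 193.7181] [189.3598 177.2125] [213.47   221.1142] dish [339.9494 255.406 ]
[0.5354 0.0392 0.1874] held cap end? [256.7053 246.5563] [197.5709 161.6097]
```

View pics/m3.png

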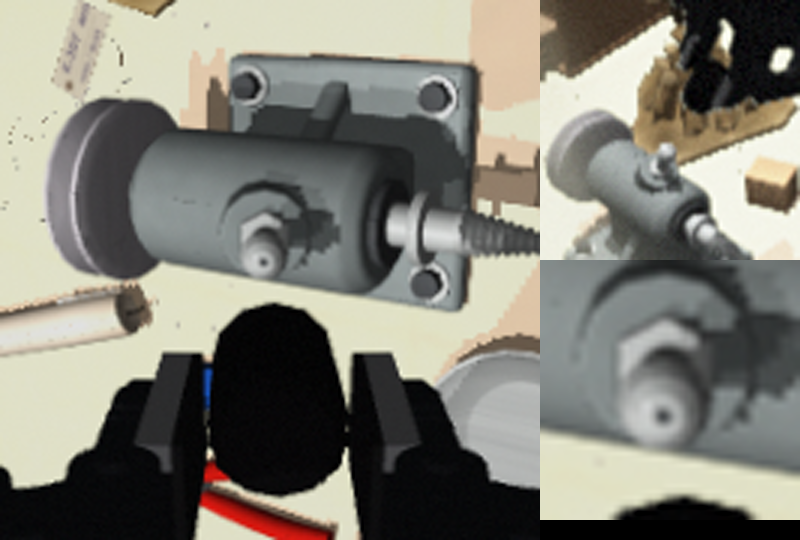

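The cap hangs between the pads at about (278,400) in the montage. The bare ball head shows at wrist pixel (252.8,195.5), against a prediction of (254.8,193.7), about 2 mm off. I'll straighten up and carry the cap to the dish.

```bash
python3 -m pendant '[[[0,0,-10],[-0.105,0,0],0.1],[[0,0,0],[-0.105,0,0],0.1],[[0,0,0],[-0.105,0,0],0.1],[[0,0,0],[-0.105,0,0],0.1],[[0,0,0],[-0.104,0,0],0.1],[[-26,3.4,0],[0,0,0],0.1],[[-26,3.4,0],[0,0,0],0.1],[[-26,3.4,0],[0,0,0],0.1],[[-25,3.4,0],[0,0,0],0.1],[[0,0,0],[0,0,0],0.1],[[0,0,0],[0,0,0],0.1]]'
python3 - <<'E'
from h import *
a=.033
goal(np.array([.434,.0215,.006]),[np.cos(a),np.sin(a),0],[0,0,-1])
E
```

```text
t: 7.12
tool_pos: [0.4328, 0.0173, 0.1963]
tool_rot: [-3.141, -0.052, 0.001]
contact_force: [-0.2, -0.3, -0.7]
opening: 0.0252
grip_force: 29.7
shift mm now [  1.4732  -4.112  190.281 ] in goal axes [  1.3109  -4.1627 190.2811] turn [-0.0003  0.0009  0.0001]
```

```bash
python3 -m pendant '[[[1,-4,30],[0,0,0],0.1],[[0,0,35],[0,0,0],0.1],[[0,0,35],[0,0,0],0.1],[[0,0,30],[0,0,0],0.1],[[0,0,22],[0,0,0],0.1],[[0,0,14],[0,0,0],0.1],[[0,0,8],[0,0,0],0.1],[[0,0,4],[0,0,0],0.1],[[0,0,0],[0,0,0],0.1],[[0,0,0],[0,0,0],0.1]]'
```

```text
t: 7.95
tool_pos: [0.4358, 0.0209, 0.0203]
tool_rot: [3.141, 0.052, 0.002]
contact_force: [0.5, 0.8, 0.6]
opening: 0.0253
grip_force: 29.7
```

```bash
python3 -m pendant '[[[0,0,5],[0,0,0],0.1],[[0,0,4],[0,0,0],0.1],[[0,0,3],[0,0,0],0.1],[[0,0,0],[0,0,0],0.1],[[0,0,0],[0,0,0],0.1]]'
```

```text
t: 8.37
tool_pos: [0.4346, 0.0209, 0.0074]
tool_rot: [-3.141, -0.051, 0.0]
contact_force: [-0.2, 0.1, -0.8]
opening: 0.0255
grip_force: 29.7
```

```bash
python3 -m pendant '[[[0,0,3],[0,0,0],0.1],[[0,0,0],[0,0,0],0.1],[[0,0,0],[0,0,0],0.5],[[0,0,0],[0,0,0],0.5],[[0,0,0],[0,0,0],0.5],[[0,0,-5],[0,0,0],0.5],[[0,0,-20],[0,0,0],0.5],[[0,0,-35],[0,0,0],0.5],[[0,0,-40],[0,0,0],0.5],[[0,0,-40],[0,0,0],0.5],[[0,0,-40],[0,0,0],0.5],[[0,0,-30],[0,0,0],0.5]]'
python3 - <<'E'
from h import *
w=[]
for k in range(3):
    m=optics.camera_model('wrist'); im=optics.get_image('wrist'); w.append(m['cam_to_world'][:3,3])
np.savez('w4.npz',**m); cv2.imwrite('pics/w4.png',im[:,:,::-1]); print(np.array(w),pose()[0])
c=wproj(m,[.434,.0215,.02]);print(c)
g=im.max(2); x,y=map(int,c); sub=(g[y-45:y+45,x-45:x+45]<50).astype(np.uint8); n,l,st,ce=cv2.connectedComponentsWithStats(sub)
print([(s.tolist(),(k+[x-45,y-45]).round(1).tolist()) for s,k in zip(st,ce) if s[4]>30][1:])
print('pred cap base/top in dish centre',wproj(m,[.434,.0215,.0035]),wproj(m,[.434,.0215,.04]))
# gun
g=np.array([.5225,-.166,0]); print('gun top',wproj(m,g+[0,0,.175]),wproj(m,g+[0,0,.125]))
E
```

```text
t: 9.37
tool_pos: [0.4356, 0.0208, 0.2191]
tool_rot: [3.14, 0.052, 0.008]
contact_force: [0.0, -0.4, -0.7]
opening: 0.0426
grip_force: 0.0
[[0.5017 0.0226 0.3874]
 [0.5031 0.0224 0.3945]
 [0.5031 0.0224 0.3913]] [0.4367 0.0207 0.2188]
[255.5643 170.8065]
[([37, 36, 18, 22, 319], [255.4, 171.3])]
pred cap base/top in dish centre [255.607  168.5285] [255.5074 173.8443]
gun top [472.8748 114.8291] [442.4761 113.257 ]
```

The cap's blob is at (255.4,171.3), exactly where a cap in the dish's centre should appear. Now to the gun.

```bash
python3 -m pendant '[[[13.5,31.6,-5],[0,0,0],0.8],[[13.5,31.6,-5],[0,0,0],0.8],[[13.5,31.6,-5],[0,0,0],0.8],[[13.5,31.6,-5],[0,0,0],0.8],[[13.5,31.6,0],[0,0,0],0.8],[[13.5,31.6,0],[0,0,0],0.8],[[0,0,0],[0,0,0],0.8],[[0,0,0],[0,0,0],0.8],[[0,0,0],[0,0,0],0.8],[[0,0,0],[0,0,0],0.8]]'
python3 - <<'E'
from h import *
m=optics.camera_model('wrist'); im=optics.get_image('wrist')
np.savez('w5.npz',**m); cv2.imwrite('pics/w5.png',im[:,:,::-1]); 
g=np.array([.5225,-.166,0])
q=np.array([wproj(m,p) for p in ring(g+[0,0,.175],np.array([0,0,1.]),.014)]); print('pred top',q.mean(0),q.min(0),q.max(0)); print('sh',wproj(m,g+[0,0,.125]),wproj(m,g+[0,0,.045]))
goal(g+[0,0,.24],[1,.033,0],[0,0,-1])
cv2.imwrite('pics/w5c.png',cv2.resize(im[120:320,130:390],None,fx=3,fy=3,interpolation=cv2.INTER_CUBIC)[:,:,::-1])
E
```

```text
t: 10.35
tool_pos: [0.5213, -0.1648, 0.2336]
tool_rot: [-3.14, -0.053, 0.002]
contact_force: [-0.9, -0.3, -0.5]
opening: 0.0683
grip_force: 0.0
pred top [258.1132 196.0079] [240.4854 178.9516] [275.7203 212.7888]
sh [258.0186 181.4964] [257.9168 166.2399]
shift mm now [ 1.0353  1.303  -6.004 ] in goal axes [ 1.0413  1.3054 -6.0024] turn [-0.0006  0.0008  0.0011]
```

View pics/w5c.png

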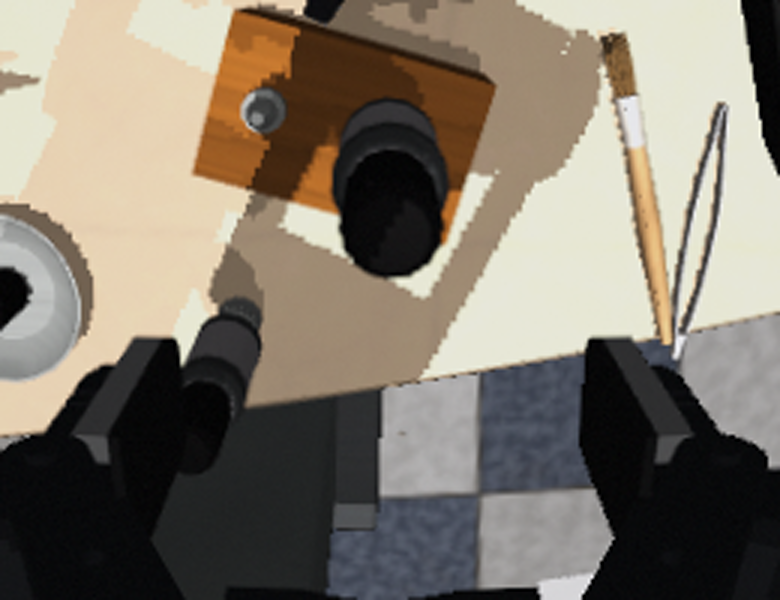

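The gun's grip disc is at full-frame (260.5,195.2), 34 px wide as expected for 28 mm, and sits about 2 mm further to -y than predicted. The cap can be seen in the dish at the left. I'll go down over the grip, fully open.

```bash
python3 -m pendant '[[[1.5,3,10],[0,0,0],0.8],[[0,0,20],[0,0,0],0.8],[[0,0,25],[0,0,0],0.8],[[0,0,25],[0,0,0],0.8],[[0,0,15],[0,0,0],0.8],[[0,0,10],[0,0,0],0.8],[[0,0,5],[0,0,0],0.8],[[0,0,0],[0,0,0],0.8],[[0,0,0],[0,0,0],0.8]]' 110; python3 - <<'E'
from h import *
goal(np.array([.523,-.168,.107]),[1,.033,0],[0,0,-1])
E
```

```text
t: 11.15
tool_pos: [0.524, -0.1689, 0.1253]
tool_rot: [3.141, 0.052, 0.002]
contact_force: [-0.7, -0.9, -0.4]
opening: 0.0683
grip_force: 0.0
shift mm now [-1.0291 -0.953  18.3428] in goal axes [-1.0077 -0.9417 18.3446] turn [ 0.0006 -0.0012  0.0001]
```

```bash
python3 -m pendant '[[[-0.5,-0.5,6],[0,0,0],0.8],[[0,0,5],[0,0,0],0.8],[[0,0,4],[0,0,0],0.8],[[0,0,2],[0,0,0],0.8],[[0,0,0],[0,0,0],0.8],[[0,0,0],[0,0,0],0.8]]'; python3 -m pendant '[[[0,0,0],[0,0,0],0.2],[[0,0,0],[0,0,0],0.2],[[0,0,0],[0,0,0],0.2],[[0,0,0],[0,0,0],0.2],[[0,0,0],[0,0,0],0.2],[[0,0,0],[0,0,0],0.2],[[0,0,0],[0,0,0],0.2],[[0,0,0],[0,0,0],0.2]]'; python3 - <<'E'
from h import *
m=optics.camera_model('wrist'); im=optics.get_image('wrist'); np.savez('w6.npz',**m); cv2.imwrite('pics/w6.png',im[:,:,::-1]); print(pose()[0])
E
```

```text
t: 11.65
tool_pos: [0.5229, -0.1684, 0.1074]
tool_rot: [-3.141, -0.051, 0.0]
contact_force: [-0.1, -0.7, 1.1]
opening: 0.0686
grip_force: 0.0
t: 12.32
tool_pos: [0.5233, -0.1681, 0.1081]
tool_rot: [-3.141, -0.052, -0.001]
contact_force: [-0.0, 2.6, 4.1]
opening: 0.0257
grip_force: 107.6
[ 0.5233 -0.1682  0.1081]
```

```bash
python3 -m pendant '[[[0,0,-4],[0,0,0],0.2],[[0,0,-8],[0,0,0],0.2],[[0,0,-15],[0,0,0],0.2],[[0,0,-25],[0,0,0],0.2],[[0,0,-30],[0,0,0],0.2],[[0,0,-30],[0,0,0],0.2],[[0,0,-25],[0,0,0],0.2],[[0,0,-13],[0,0,0],0.2],[[0,0,0],[0,0,0],0.2],[[0,0,0],[0,0,0],0.2]]'; python3 - <<'E'
from h import *
a=.033; ax=np.array([.5*np.sin(a),-.5*np.cos(a),.866]); ball=np.array([.534,.0775,.125])
goal(ball+.146*ax,[np.cos(a),np.sin(a),0],[0,0,-1])
E
```

```text
t: 13.2
tool_pos: [0.5227, -0.1685, 0.2568]
tool_rot: [3.141, 0.051, -0.001]
contact_force: [0.3, -0.1, -5.0]
opening: 0.026
grip_force: 108.5
shift mm now [  19.295  -172.4772    5.3327] in goal axes [  19.3611 -172.469     5.3592] turn [ 0.0001  0.0007 -0.0004]
```

```bash
python3 -m pendant '[[[3,-24,0],[0,0,0],0.2],[[3,-29,0],[0,0,0],0.2],[[3,-29,0],[0,0,0],0.2],[[3,-29,0],[0,0,0],0.2],[[3,-29,0],[0,0,0],0.2],[[4,-32,0],[0,0,0],0.2],[[0,0,0],[0.105,0,0],0.2],[[0,0,0],[0.105,0,0],0.2],[[0,0,0],[0.105,0,0],0.2],[[0,0,0],[0.105,0,0],0.2],[[0,0,0],[0.104,0,0],0.2],[[0,0,0],[0,0,0],0.2]]'
python3 -m pendant '[[[0,0,0],[0,0,0],0.2],[[0,0,0],[0,0,0],0.2],[[0,0,0],[0,0,0],0.2]]'
python3 - <<'E'
from h import *
a=.033; ax=np.array([.5*np.sin(a),-.5*np.cos(a),.866]); ball=np.array([.534,.0775,.125])
goal(ball+.141*ax,[np.cos(a),np.sin(a),0],-ax)
for n in ('wrist','scene','top'):
    m=optics.camera_model(n); im=optics.get_image(n); np.savez(f'{n}7.npz',**m); cv2.imwrite(f'pics/{n}7.png',im[:,:,::-1])
p,Q=pose(); np.savez('p7.npz',p=p,Q=Q)
W=dict(np.load('wrist7.npz'))
G=lambda z,dx=0,dy=0: p+Q@(np.array([dx,dy,(.101-z)*1e3])/1e3) if 0 else p+Q@np.array([dx,dy,.101-z])
for z,r in((0,.0125),(.01,.014),(.027,.014),(.038,.019),(.118,.019),(.168,.014)): print(z,'scene',proj('scene',G(z)),proj('scene',G(z,0,r))-proj('scene',G(z,0,-r)),'wrist',wproj(W,G(z)),wproj(W,G(z,r)),wproj(W,G(z,0,r))[0],'top',proj('top',G(z)))
E
```

```text
t: 14.2
tool_pos: [0.5344, 0.0019, 0.2514]
tool_rot: [-2.614, -0.033, 0.023]
contact_force: [-1.2, -0.8, -5.6]
opening: 0.0258
grip_force: 110.3
t: 14.45
tool_pos: [0.5362, 0.0048, 0.2572]
tool_rot: [-2.619, -0.044, 0.012]
contact_force: [-1.4, 0.3, -4.5]
opening: 0.0259
grip_force: 110.3
shift mm now [0.197  3.1605 9.8818] in goal axes [0.1918 3.1691 9.8792] turn [0.0009 0.0007 0.0007]
0 scene [193.3577 164.9587] [7.3076 8.7414] wrist [256.432  184.4937] [256.4175 171.3208] 269.8622497422942 top [221.029 221.394]
0.01 scene [194.4562 162.6411] [8.2696 9.8775] wrist [256.4034 187.1878] [256.386  171.9028] 271.9872085022076 top [222.9649 221.4133]
0.027 scene [196.3743 158.5947] [ 8.4184 10.0293] wrist [256.3498 192.2453] [256.3301 176.0049] 272.95274822413575 top [226.3558 221.4471]
0.038 scene [197.6507 155.902 ] [11.5596 13.7479] wrist [256.3113 195.8861] [256.2825 172.8088] 279.8157377299062 top [228.6199 221.4697]
0.118 scene [207.8651 134.3534] [12.6424 14.8293] wrist [255.8886 236.3052] [255.8224 203.5366] 290.2011988459726 top [246.9632 221.6526]
0.168 scene [215.2182 118.8412] [ 9.8943 11.4907] wrist [255.374  286.6277] [255.2635 256.0477] 290.3322618445891 top [260.4198 221.7867]
```

```bash
python3 - <<'E'
from h import *
W=dict(np.load('wrist7.npz')); print('ball',wproj(W,[.534,.0775,.125]))
g=cv2.imread('pics/wrist7.png',0)
print('     ',*range(220,296,3))
for v in range(140,240,4): print(v,' '.join('%3d'%x for x in g[v,220:296:3]))
print('scene'); g=cv2.imread('pics/scene7.png',0)
print('     ',*range(170,226,2))
for v in range(130,186,2): print(v,' '.join('%3d'%x for x in g[v,170:226:2]))
E
```

```text
ball [259.7445 173.4446]
      220 223 226 229 232 235 238 241 244 247 250 253 256 259 262 265 268 271 274 277 280 283 286 289 292 295
140  65  65  63  61 221 223 223 105 105  82 145 114  64  64  62  63  62  64  94  43  65  64  63 107 112 116
144  65  66  64  66  74  71  65  63  58  54  55  48  45  48  50  53  49  55  46  56  62  64  65  65  65  65
148  66  66 115 117 113 112 108 105 102  99  95  92  90  89  84  81  80  77  73  73  68  66  52  41  45  49
152  66  97 141 141 137 136 133 131 130 126 124 121 120 117 115 115 112 111 107 107  96  80  66  44  39  42
156  66 151 157 156 155 150 154 152 149 146 143 130  72  48  84 108 127 133 128 118 105  91  56  33  24  30
160 114 165 165 163 163 162 161 160 159 157  74 157 155 151 151  83  59 126 137 126 107  94  40  47  21  22
164  77 168 172 168 168 168 167 167 164 144 156 148 132 165  65 112  57  61  60 118 112  88  57  33  82  97
168  67 165 167 169 168 168 165 165 164 168 159 210 133  74  89  70  63  54  84  87 136  91  77  22 127 125
172  67 119 154 156 158 159 159 159 161 155 158 175 176 158 101  70  86  86  85 159 136  91  82  22 1
[... 4406 characters left out ...]
 244
174 123 161 171 160 143 171 155 140 139 209 173 123 135 139 140 137 138 137 104 111 211 229 245 243 243 243 243 242
176 179 182 174 172 164 151 155 161 181 218 184 137 144 147 142 128  95 128 220 245 240 242 243 242 243 244 243 243
178 173 182 179 176 169 164 149 166 131 129 107 168 147 114 105 220 228 244 244 243 242 244 243 234 227 234 241 243
180 165 175 176 175 176 156 162 217 104  66 127 128 137 220 246 245 243 243 243 243 243 243 241 223 221 217 218 222
182 160 164 169 169 171 113 163 196 148  75  96 167 246 243 243 244 243 242 243 243 241 242 231 223 224 222 223 223
184 152 155 160 166 163  87 163 141 104  78  72  93 188 243 244 243 242 243 242 243 243 240 173 217 226 227 227 226
```

```bash
python3 - <<'E'
from h import *
a=.033; ax=np.array([.5*np.sin(a),-.5*np.cos(a),.866]); b=np.array([.534,.0775,.125])
W=dict(np.load('w3.npz'))
for nm,f,pr in (('w3',None,lambda p:wproj(W,p)),('s3',None,lambda p:proj('scene',p)),('t3',None,lambda p:proj('top',p))):
    g=cv2.imread(f'pics/{nm}.png',0); c=pr(b).round().astype(int)-1; k=13 if nm=='w3' else 8
    print(nm,'pred',pr(b),'hex top',pr(b-.019*ax),'J/mm',[(pr(b+d)-pr(b)).round(2).tolist() for d in np.eye(3)*.001],'r px',np.ptp([pr(q)[0] for q in ring(b,ax,.007)])/2)
    print('    ',*range(c[0]-k,c[0]+k+1))
    for v in range(c[1]-k,c[1]+k+1): print(v,' '.join('%3d'%x for x in g[v,c[0]-k:c[0]+k+1]))
E
```

```text
w3 pred [254.3175 194.1819] hex top [254.4764 188.6108] J/mm [[0.03, -1.12], [-1.01, -0.19], [-0.59, 0.27]] r px 8.179431910476552
     240 241 242 243 244 245 246 247 248 249 250 251 252 253 254 255 256 257 258 259 260 261 262 263 264 265 266
180 116 143 139 136 135 134 133 132 132 133 124 115 106  98  89  86  90  95  89  97 109 108 109 108  96  66  49
181 128 143 137 135 134 133 133 132 128 119 111 123 148 152 125  85  56  50  53  85 110 110 109 110  87  51  45
182 141 139 137 136 134 133 129 117 115 123 144 176 188 187 179 146  99  71  54  73  93  92  92  92  76  52  48
183 145 139 136 136 134 125 116 121 144 173 186 190 188 187 187 175 149 127  85  51  51  51  54  54  54  54  50
184 144 141 138 137 133 131 146 174 189 191 190 185 177 169 171 168 159 158 123  64  56  54  55  53  54  53  53
185 142 140 138 138 131 158 189 189 192 189 176 153 124 111 114 129 140 143 117  78  70  59  53  53  53  52  54
186 142 141 139 138 129 156 191 191 190 172 129  78  51  46  48  60  81  93  88  78  72  59  54  54  53  54  54
187 142 141 140 139 129 156 190 192 179 134  82  66  61  56  49  46  49 
[... 4323 characters left out ...]
 203 199 191 164 171 148 115  95 116 155 153 134  90
220 165 157 160 204 183 148 162 198 213 190 160 120 110 125 152 137  94
221 168 161 166 202 177 157 176 217 224 194 173 142 117 122 152 140 101
222 166 162 172 208 191 165 178 218 230 222 195 140 140 138 152 142 104
223 165 165 177 211 208 182 176 199 207 198 166 156 195 180 156 138 103
224 166 166 160 163 203 212 202 164 164 159 167 193 197 180 153 132  95
225 149 163 165 165 167 166 168 159 168 180 185 190 187 175 151 131  97
226 124 148 157 163 165 162 161 156 165 173 177 177 177 169 147 131  96
227 132 124 133 155 158 158 164 168 168 168 167 167 165 158 143 127  94
228 156 154 157 159 161 161 161 161 161 160 157 160 157 152 134 118 103
```

```bash
python3 - <<'E'
import numpy as np
J=np.array([[.03,-1.01,-.59],[-1.12,-.19,.27],[.35,-.28,-.05],[-.2,-.19,-.35],[.01,-.43,-.05],[-.43,-.01,.01]]); r=np.array([-1.9,.8,-.7,-1.4,-1.1,.2])
w=np.array([1/2.,1/2.,1,1,1,1])  # wrist pose is about 2 mm
s=np.linalg.lstsq(J*w[:,None],r*w,rcond=None)[0]; print(s,J@s-r)
# z fixed at 125
s=np.linalg.lstsq(J[:,:2]*w[:,None],r*w,rcond=None)[0]; print(s,J[:,:2]@s-r)
E
```

```text
[-0.30285669  1.3857451   2.47620158] [-0.96964718 -0.05551765  0.08218145  0.33060922  0.37729096 -0.05886706]
[-0.4012098   2.42921233] [-0.56554075 -0.81219536 -0.12060288  1.01869162  0.0514266  -0.05177191]
```

```bash
python3 -m pendant '[[[1,1,8],[0,0,0],0.2],[[0,0,10],[0,0,0],0.2],[[0,0,10],[0,0,0],0.2],[[0,0,8],[0,0,0],0.2],[[0,0,0],[0,0,0],0.2],[[0,0,0],[0,0,0],0.2],[[0,0,0],[0,0,0],0.2],[[0,0,0],[0,0,0],0.2]]' 120
python3 - <<'E'
from h import *
a=.033; ax=np.array([.5*np.sin(a),-.5*np.cos(a),.866]); ball=np.array([.5337,.0793,.1255])
goal(ball+.101*ax,[np.cos(a),np.sin(a),0],-ax)
for n in('scene','top'):
    im=optics.get_image(n); cv2.imwrite(f'pics/{n}8.png',im[:,:,::-1])
E
```

```text
t: 15.27
tool_pos: [0.5372, 0.0211, 0.2264]
tool_rot: [-2.618, -0.043, 0.01]
contact_force: [0.3, -0.2, -4.3]
opening: 0.0256
grip_force: 118.1
shift mm now [-1.5584  0.0056 15.5315] in goal axes [-1.543   0.0054 15.5331] turn [-0.     -0.001   0.0002]
```

```bash
python3 -m pendant '[[[0,0,5],[0,0,0],0.2],[[0,0,4],[0,0,0],0.2],[[0,0,3],[0,0,0],0.2],[[0,0,0],[0,0,0],0.2],[[0,0,0],[0,0,0],0.2]]'; python3 -m pendant '[[[0,0,3],[0,0,0],0.2],[[0,0,3],[0,0,0],0.2],[[0,0,0],[0,0,0],0.2],[[0,0,0],[0,0,0],0.2]]'; python3 - <<'E'
from h import *
a=.033; ax=np.array([.5*np.sin(a),-.5*np.cos(a),.866]); ball=np.array([.5337,.0793,.1255])
goal(ball+.088*ax,[np.cos(a),np.sin(a),0],-ax); o=get_obs(); Q=pose()[1]; print('F tool',Q.T@(o['contact_force']-[0,0,-4.5]),'M tool',Q.T@o['wrist_torque'])
E
```

```text
t: 15.78
tool_pos: [0.5364, 0.0276, 0.215]
tool_rot: [-2.617, -0.043, 0.013]
contact_force: [-0.2, -0.1, -4.8]
opening: 0.0259
grip_force: 118.1
t: 16.12
tool_pos: [0.537, 0.0299, 0.211]
tool_rot: [-2.618, -0.043, 0.01]
contact_force: [-0.1, -3.4, 0.0]
opening: 0.0257
grip_force: 117.9
shift mm now [-1.7037 -0.0906 10.8006] in goal axes [-1.6881 -0.0842 10.8031] turn [ 0.0006 -0.0014  0.0003]
F tool [-0.2034  0.667  -5.6057] M tool [-0.9588 -0.0151 -0.0152]
```

```bash
python3 -m pendant '[[[0,0,2],[0,0,0],0.2],[[0,0,2],[0,0,0],0.2],[[0,0,2],[0,0,0],0.2],[[0,0,0],[0,0,0],0.2],[[0,0,0],[0,0,0],0.2]]'; python3 -m pendant '[[[0,0,2],[0,0,0],0.2],[[0,0,2],[0,0,0],0.2],[[0,0,2],[0,0,0],0.2],[[0,0,0],[0,0,0],0.2],[[0,0,0],[0,0,0],0.2]]';  python3 - <<'E'
from h import *
a=.033; ax=np.array([.5*np.sin(a),-.5*np.cos(a),.866]); ball=np.array([.5337,.0793,.1255])
goal(ball+.088*ax,[np.cos(a),np.sin(a),0],-ax); o=get_obs(); Q=pose()[1]; print('F tool',Q.T@(o['contact_force']-[0,0,-4.5]),'M tool',Q.T@o['wrist_torque'])
E
```

```text
t: 16.53
tool_pos: [0.5353, 0.0343, 0.2026]
tool_rot: [-2.616, -0.042, 0.016]
contact_force: [2.2, 1.9, -10.3]
opening: 0.0261
grip_force: 118.3
t: 16.95
tool_pos: [0.537, 0.0355, 0.2014]
tool_rot: [-2.619, -0.043, 0.009]
contact_force: [-0.1, -4.2, 0.2]
opening: 0.0258
grip_force: 119.0
shift mm now [-1.8646 -0.0575 -0.2929] in goal axes [-1.8652 -0.0566 -0.2893] turn [ 0.0014 -0.0019  0.0007]
F tool [-0.2633  1.3173 -6.171 ] M tool [-1.2091 -0.1616 -0.0216]
```

```bash
python3 -m pendant '[[[0,0,2],[0,0,0],0.2],[[0,0,2],[0,0,0],0.2],[[0,0,0],[0,0,0],0.2],[[0,0,0],[0,0,0],0.2]]'; python3 -m pendant '[[[0,0,2],[0,0,0],0.2],[[0,0,2],[0,0,0],0.2],[[0,0,0],[0,0,0],0.2],[[0,0,0],[0,0,0],0.2],[[0,0,0],[0,0,0],0.2]]';  python3 - <<'E'
from h import *
a=.033; ax=np.array([.5*np.sin(a),-.5*np.cos(a),.866]); ball=np.array([.5337,.0793,.1255])
goal(ball+.088*ax,[np.cos(a),np.sin(a),0],-ax); o=get_obs(); Q=pose()[1]; print('F tool',Q.T@(o['contact_force']-[0,0,-4.5]),'M tool',Q.T@o['wrist_torque'])
E
```

```text
t: 17.28
tool_pos: [0.5375, 0.0368, 0.1994]
tool_rot: [-2.62, -0.044, 0.007]
contact_force: [-1.9, -8.0, 7.0]
opening: 0.0261
grip_force: 119.4
t: 17.7
tool_pos: [0.5376, 0.0385, 0.1966]
tool_rot: [-2.621, -0.044, 0.006]
contact_force: [-2.6, -8.8, 8.7]
opening: 0.0259
grip_force: 119.5
shift mm now [-2.4865  0.1297 -5.9583] in goal axes [-2.5075  0.1167 -5.9498] turn [ 0.0029 -0.0036  0.0018]
F tool [ -2.8422   1.0128 -15.8366] M tool [-1.2484 -0.7793 -0.0254]
```

```bash
python3 -m pendant '[[[-0.8,0,2],[0,0,0],0.2],[[0,0,2],[0,0,0],0.2],[[0,0,2],[0,0,0],0.2],[[0,0,0],[0,0,0],0.2],[[0,0,0],[0,0,0],0.2],[[0,0,0],[0,0,0],0.2]]'; python3 -m pendant '[[[-0.3,0,2],[0,0,0],0.2],[[0,0,0],[0,0,0],0.2],[[0,0,0],[0,0,0],0.2],[[0,0,0],[0,0,0],0.2]]';  python3 - <<'E'
from h import *
a=.033; ax=np.array([.5*np.sin(a),-.5*np.cos(a),.866]); ball=np.array([.5337,.0793,.1255])
goal(ball+.088*ax,[np.cos(a),np.sin(a),0],-ax); o=get_obs(); Q=pose()[1]; print('F tool',Q.T@(o['contact_force']-[0,0,-4.5]),'M tool',Q.T@o['wrist_torque'])
E
```

```text
t: 18.2
tool_pos: [0.5373, 0.041, 0.1924]
tool_rot: [-2.621, -0.045, 0.004]
contact_force: [-3.6, -11.2, 10.5]
opening: 0.0258
grip_force: 119.8
t: 18.53
tool_pos: [0.5372, 0.0418, 0.191]
tool_rot: [-2.622, -0.045, 0.003]
contact_force: [-2.6, -11.8, 12.0]
opening: 0.0256
grip_force: 120.7
shift mm now [ -2.2221   0.2492 -12.529 ] in goal axes [ -2.2947   0.2055 -12.5167] turn [ 0.004  -0.0058  0.0026]
F tool [ -2.911    1.9815 -20.1232] M tool [-1.2726 -0.832  -0.0191]
```

```bash
python3 -m pendant '[[[-0.7,0,2],[0,0,0],0.2],[[0,0,0],[0,0,0],0.2],[[0,0,0],[0,0,0],0.2],[[0,0,0],[0,0,0],0.2]]'; python3 -m pendant '[[[0,0,1.5],[0,0,0],0.2],[[0,0,0],[0,0,0],0.2],[[0,0,0],[0,0,0],0.2],[[0,0,0],[0,0,0],0.2]]';  python3 - <<'E'
from h import *
a=.033; ax=np.array([.5*np.sin(a),-.5*np.cos(a),.866]); ball=np.array([.5337,.0793,.1255])
goal(ball+.088*ax,[np.cos(a),np.sin(a),0],-ax); o=get_obs(); Q=pose()[1]; print('F tool',Q.T@(o['contact_force']-[0,0,-4.5]),'M tool',Q.T@o['wrist_torque'])
E
```

```text
t: 18.87
tool_pos: [0.5373, 0.0421, 0.1908]
tool_rot: [-2.623, -0.045, -0.0]
contact_force: [-3.5, -14.4, 16.6]
opening: 0.026
grip_force: 121.0
t: 19.2
tool_pos: [0.5377, 0.0422, 0.1907]
tool_rot: [-2.624, -0.046, -0.001]
contact_force: [-4.3, -16.7, 21.0]
opening: 0.0255
grip_force: 121.4
shift mm now [ -2.6184   0.4809 -12.9314] in goal axes [ -2.7289   0.4114 -12.9109] turn [ 0.0062 -0.0087  0.0042]
F tool [ -4.6169   1.7526 -30.4262] M tool [-1.3565 -1.4405  0.0118]
```

```bash
python3 - <<'E'
from h import *
im=optics.get_image('wrist'); cv2.imwrite('pics/wrist9.png',im[:,:,::-1]); g=cv2.cvtColor(im,cv2.COLOR_RGB2GRAY); h=cv2.imread('pics/wrist7.png',0)
for u in (250,256,262):
    print(u,'old',' '.join(map(str,h[168:224,u]))); print(u,'new',' '.join(map(str,g[168:224,u])))
for v in (184,192,200): print(v,'old',' '.join(map(str,h[v,228:244])),'|',' '.join(map(str,h[v,270:286]))); print(v,'new',' '.join(map(str,g[v,228:244])),'|',' '.join(map(str,g[v,270:286])))
# cap in dish from top camera
t=optics.get_image('top'); c=proj('top',[.434,.0215,.02]); x,y=map(int,c); n,l,st,ce=cv2.connectedComponentsWithStats((t.max(2)[y-20:y+20,x-20:x+20]<60).astype(np.uint8)); print('cap',c,st[1:].tolist(),(ce[1:]+[x-20,y-20]).tolist())
o=get_obs(); print(o['t'],pose()[1].T@(o['contact_force']-[0,0,-4.5]))
E
```

```text
250 old 159 159 159 159 158 153 125 87 86 71 37 24 40 66 75 73 72 71 70 70 70 69 69 69 69 68 67 69 65 67 62 41 25 23 24 24 29 39 43 35 28 29 29 27 29 31 32 32 34 33 27 10 4 8 5 4
250 new 124 128 132 129 106 61 51 66 115 152 137 83 25 25 50 74 72 71 68 69 68 69 68 68 67 66 68 66 66 67 64 58 36 24 24 23 24 26 40 45 44 43 44 44 38 27 31 32 33 46 69 60 12 7 5 4
256 old 133 145 155 187 176 105 64 62 51 23 21 38 61 60 59 61 61 61 60 61 59 59 60 58 58 57 59 57 58 51 36 19 20 21 21 22 35 41 40 36 27 27 27 28 31 33 32 33 31 26 8 6 6 6 4 5
256 new 123 127 117 74 38 39 71 117 121 95 38 18 31 50 60 59 58 58 58 58 57 59 58 58 57 56 56 56 56 55 49 28 20 21 22 21 25 36 40 35 26 26 26 28 29 32 33 31 35 46 40 7 5 4 7 6
262 old 89 77 68 81 101 100 73 54 52 44 21 19 35 57 58 57 57 57 56 58 57 57 57 58 58 57 57 58 57 57 50 30 20 20 20 19 24 31 34 26 26 26 27 26 27 29 31 32 33 31 20 5 6 3 6 5
262 new 114 108 109 96 53 42 35 42 55 59 52 35 17 27 44 55 56 55 56 55 56 56 55 56 55 56 56 56 56 56 56 47 25 20 20 21 21 25 28 25 24 25 26 26 27 29 30 33 32 46 50 22 5 6 4 5
184 old 237 237 237 237 237 236 237 236 237 230 200 126 36 41 63 84 | 39 29 19 19 40 94 123 125 125 122 114 106 100 95 90 84
184 new 162 162 161 160 161 162 163 163 162 160 159 153 127 86 43 36 | 19 18 26 41 52 57 58 58 59 59 60 64 62 58 58 58
192 old 237 237 237 237 237 221 139 95 117 112 107 104 100 95 90 86 | 56 55 55 55 56 52 54 51 35 80 201 236 236 236 236 236
192 new 150 152 151 152 152 150 134 93 91 109 106 101 99 93 89 85 | 55 53 55 53 54 54 50 38 31 42 56 59 58 57 57 56
200 old 237 237 237 221 156 125 116 111 105 103 99 94 91 86 79 70 | 49 54 55 54 56 55 55 54 54 54 53 179 232 236 236 236
200 new 205 182 178 157 129 121 116 108 106 102 95 92 87 85 82 79 | 52 53 53 53 52 54 55 52 52 53 49 60 74 75 74 73
cap [238.339  259.7032] [[39, 0, 1, 1, 1], [18, 17, 6, 3, 10]] [[257.0, 239.0], [238.9, 256.5]]
19.3 [ -4.9747   2.2792 -31.0612]
```

```bash
python3 - <<'E'
from h import *
s=optics.get_image('scene'); g=s.max(2); c=proj('scene',[.434,.0215,.02]).astype(int); print(c,proj('scene',[.434,.0215,.0035]),proj('scene',[.434,.0215,.0395]))
for v in range(c[1]-14,c[1]+15): print(v,' '.join('%3d'%x for x in g[v,c[0]-12:c[0]+13]))
E
```

```text
[174 245] [175.6976 250.8631] [173.3921 239.9688]
231 240 239 239 239 239 238 239 239 237 238 238 238 238 238 238 237 237 239 241 241 224 208 162 143 166
232 237 238 238 238 239 238 239 238 239 237 230 232 237 236 237 237 234 234 236 240 236 223 216 220 231
233 239 239 238 238 240 239 238 233 236 233 218 208 214 222 226 227 214 212 213 210 199 195 211 226 232
234 240 238 238 238 237 235 231 214 216 221 209 197 201 203 204 194 191 184 182 181 182 172 181 187 192
235 239 238 234 232 222 211 206 195 202 201 205 205 207 195 194 183 184 185 185 182 180 181 176 173 177
236 239 234 221 206 197 193 197 196 201 190 195 195 200 191 185 187 189 190 186 189 182 184 182 181 177
237 231 215 193 177 182 184 187 189 186 173 158 150 151 150 152 173 186 191 186 189 184 186 181 184 180
238 196 187 174 174 178 179 187 181 152 134 120 109 109 110 117 140 166 189 188 189 188 186 183 184 183
239 174 176 176 180 183 186 178 160 126 109 108 104 104 109  99 107 130 164 190 190 187 187 187 189 189
240 177 182 181 184 184 185 182 135 107 110 110 106 110 107 108 102 105 138 196 197 190 191 190 191 183
241 178 18
[... 1265 characters left out ...]
 205 205 197 129  99 101 105 100 103 100 103 109 128 185 205 205 200 196 196
254 183 178 186 204 205 202 205 204 201 174 122 113 111 106 105 103 126 171 182 201 206 204 205 202 192
255 181 180 184 202 198 203 206 205 207 201 181 174 170 173 174 168 175 198 199 201 199 203 200 190 183
256 180 180 181 192 203 201 203 205 204 205 204 204 202 204 203 200 198 198 202 199 201 203 195 178 175
257 170 176 175 184 191 201 204 206 205 200 205 201 204 201 204 205 200 198 197 198 201 189 186 173 161
258 168 176 175 178 179 191 197 198 204 201 205 202 201 202 203 202 201 201 194 178 184 177 180 172 150
259 161 166 165 175 176 179 188 189 191 197 201 201 203 201 200 192 191 193 180 172 170 179 205 174 142
```

```bash
python3 -m pendant '[[[0,0,0],[0,0,0],0.2],[[0,0,0],[0,0,0],0.2],[[0,0,0],[0,0,0],0.2],[[0,0,0],[0,0,0],0.2],[[0,0,0],[0,0,0],0.2],[[0,0,0],[0,0,0],0.2]]'; python3 -c "
from station import ctrl; print(ctrl.finish_job())"
```

```text
t: 19.85
tool_pos: [0.5377, 0.0423, 0.1907]
tool_rot: [-2.624, -0.046, -0.001]
contact_force: [-5.1, -18.0, 21.2]
opening: 0.0259
grip_force: 121.4
the job is handed in; nothing more can be done
None
```

I handed the job in at 19.9 s with the cap standing in the steel dish and the gun still gripped and held at its spring's hard stop on the nipple, at about 31 N; that the coupler snapped on I judge from the forces and travel, and no verdict came back.

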